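# Stack a caster kit on the bench scale

### The arm

A 6-joint arm with a two-finger parallel gripper is mounted at the origin on the work surface. World frame = base frame: x ahead of the robot, y to its left, z up, the work surface at z = 0. Lengths are in m, angles in degrees, forces in N, time in s.
With the tool pointing down it reaches from about 0.3 to 0.75 m from the base axis. Payload 8.5 kg.
Tool frame: the origin (TCP) lies at the very end of the fingers, on their centre line; the grasp point (between the pads) lies env.pinch_z behind it (env.pinch_z is the distance from the TCP to the grasp point, in m); z points along the fingers, y is the line along which they close (so a half turn about z gives the same grasp; the last joint's range is limited). The gripper opens to 85 mm and grips with 20 to 120 N. Pads are 22 mm wide; open, the fingers measure 114 mm over their backs; the gripper's body (76 mm by 85 mm) begins 54 mm behind the grasp point. The pads swing forward as they close: fully open they stand 13 mm farther back than shut.
Start: joints at [52.351, 21.807, 74.336, -0, 83.858, -12.336], TCP at [0.235, 0.497, 0.231] pointing down, gripper open.
Joint ranges: [-178.18, 178.18], [-50.72, 133.34], [12.68, 142.11], [-81.47, 261.47], [9.98, 163.14], [-165.26, 165.26]. Speed limits (degrees/s): [136.94, 136.94, 180, 180, 180, 180].

### API

Orientations are given as a 3x3 rotation matrix whose columns are the frame's x, y, z axes.
In Python, from rig import telemetry, get_image, env gives the robot as it stands. The module is installed in compiled form; this text tells all that it offers.
- The arm moves only by the tool apply_moves, never from a script. Its argument "series" is a list of rows, each a list of 7 numbers: the shift along the tool's x, y, z in mm, then the turn, a rotation vector about the tool's x, y, z in degrees, then the opening, from 0 (shut) to 1 (fully open). A call has 1 to 12 rows; each row shifts and turns the commanded pose from where the row before left it, along the tool's axes as they then stand; what a row does not reach is not made up. A row lasts 1/8 s, in which the tool goes at most 62.5 mm and 10.7 degrees, less where a joint would pass 70% of its speed; a pose out of reach is approached as far as the arm can. A call with a gripper value outside its range is refused whole. The fingers move at their own pace and stop on an object; "grip_force" is the grip in N (left out, the last holds). Time passes only in rows, so rows that do not move let the fingers close. It gives the time, the measured TCP pose, the force, the opening and the grip force at its end, in the units of the state.
- telemetry.observe(): the state, without advancing time (a new reading comes with each control period).
- get_image(name): name is "scene" or "top"; returns a dict with "frame" (420x560x3 uint8, red, green, blue), "z_map" (420x560 float32, m along the optical axis (not along the pixel's ray), 0 where there is no reading), "vertical_fov" (degrees; the focal length in pixels is half the picture's height over the tangent of half this angle, whatever the lens; pixels are square), "cx", "cy" (the principal point, pixels), "eye" and "attitude" of the camera in the world. Camera axes: x right, y up, looking along -z (the intrinsics and any distortion apply to the point x, -y, -z); pixel columns grow to the right and rows downward; lengths in m; the calibration is good to about 2 mm. A picture is of the moment at which its call begins.
- env.close_job(): hands the job in; it is judged then, once.
The state is a dict: "time_s": time; "q": joint angles; "qvel": joint speeds; "joint_efforts": joint torques, N m; "position": TCP position; "tool_rot": TCP orientation; "ft_force": force on the tool from outside, world axes, zero at the start; "wrist_torque": the same for the moment, N m; "grip_width": finger opening in m; "gripper_force": force on a finger pad.
Only numpy, scipy, OpenCV 4.12 (cv2) and the standard library are available. Lean on these libraries where they do the work, as an engineer would, in place of code of your own. Each camera call takes 0.05 s, during which the arm holds its last target. There are 200 camera calls.

### The job

Stack the kit for weighing in the middle of the bench scale's platform: the carton, the round tin and the small caster, widest base first, each level and centred on the one below. Line the carton up with the platform's long side, keep the tin's lid up and stand the caster on its plate, wheel up. Set each down gently, not dropped, so that the scale is not hit or pressed hard, leave the other things on the bench alone, and let go.

Things in the scene. Friction and masses are not known exactly. Their poses are not given: they have to be found in the camera images.
- carton: Plain brown closed cardboard carton, 68 x 150 x 45 mm (x, y, z), about 0.45 kg, flat on the bench. Origin at the centre of its underside, z up, y along its length; grip it across the 68 mm (x).
- tin: Closed round metal tin, diameter 64 mm, 42 mm tall, about 0.25 kg, plain flat ends. Origin at the centre of its underside, z along its axis, out of the lid. It starts on the sloped stand, so its axis leans 32 degrees from vertical towards the low side of the stand.
- caster: Small rigid caster standing on its mounting plate, wheel up, 67 mm tall in all, about 0.2 kg. Origin at the centre of the plate's underside, z up. Plate 55 x 44 x 3.5 mm (x, y, z). Fork of two upright steel cheeks, 25 mm long in x, 30 mm over their outsides in y, from the plate up to 53 mm; black wheel 46 mm in diameter and 21 mm wide between them, axle along y at 44 mm height. Grip it across the cheeks (y).
- scale: Low grey bench scale, rigid, fixed to the bench, 195 x 215 mm (x, y), 50 mm high. Origin on the bench under the centre of the platform; the body reaches 115 mm to -x (display strip) and 80 mm to +x of it.
- platform (a point): Centre of the top face of the scale's steel platform, 50 mm above the bench. Platform is flat, 140 mm in x, 200 mm in y (its long side); z up.
- stand: Fixed grey sloped stand. Origin on the bench under its centre. A flat plate 130 mm wide (y), 110 mm long up the slope, 4 mm thick, tilted 32 degrees about y: it rises towards the stand's +x and faces -x; the centre of its upper face is 90 mm above the bench. A lip 10 mm high runs along its low (-x) edge and keeps the tin, which rests just above it; the sides are open.
- loose_wheel: Bystander: loose black wheel lying flat, diameter 100 mm, 32 mm high. Origin at the centre of its underside. Leave it.
- reel: Bystander: green round reel lying flat, diameter 110 mm, 40 mm high. Origin at the centre of its underside. Leave it.
- screwdriver: Bystander: screwdriver lying on the bench. Leave it.
There are look-alikes about, which are no part of the job. What is shaped like the caster but green is not meant.

How it is judged (in metres and radians):
On the way, in this order (a step that is already met when the one before it is completed fails the run):
1. the carton lies flat in the middle of the platform, released (linear speed of carton below 0.02 m/s and angle between carton's own z axis and vertical below 0.1 rad and horizontal distance between carton and platform below 0.02 m and angle between the y axis of carton and the y axis of platform, either way round below 0.26 rad and z of carton in the frame of platform between -0.004 and 0.004 m and contact force between carton and the fingers below 0.1 N), for 0.2 s.
2. the tin stands centred on the carton, lid up, released, the carton still in place (linear speed of each of carton, tin below 0.02 m/s and angle between each of carton, tin's own z axis and vertical below 0.1 rad and horizontal distance between carton and platform below 0.02 m and angle between the y axis of carton and the y axis of platform, either way round below 0.26 rad and z of carton in the frame of platform between -0.004 and 0.004 m and horizontal distance between tin and carton below 0.014 m and z of tin in the frame of carton between 0.04 and 0.05 m and contact force between tin and the fingers below 0.1 N), for 0.2 s.
At the end, for the whole second after the job is handed in: Carton flat on the platform, centres within 20 mm, lengths within 15 degrees; tin lid up on the carton, centres within 14 mm; caster wheel up on the tin, centres within 12 mm; each within 6 degrees of level, at rest and released (all of step 2 and linear speed of caster below 0.02 m/s and angle between caster's own z axis and vertical below 0.1 rad and horizontal distance between caster and tin below 0.012 m and z of caster in the frame of tin between 0.037 and 0.047 m and contact force between each of caster, carton and the fingers below 0.1 N); the robot touches nothing.
It fails at once if the carton, the tin or the caster is dropped (falls free faster than 0.6 m/s, about 20 mm) ((linear speed of carton above 0.6 m/s and contact force between carton and the fingers below 0.1 N) or (linear speed of tin above 0.6 m/s and contact force between tin and the fingers below 0.1 N) or (linear speed of caster above 0.6 m/s and contact force between caster and the fingers below 0.1 N)).
It fails at once if the scale is hit or pressed with more than 90 N (contact force between scale and anything else above 90 N).
It fails at once if the loose wheel, the reel or the screwdriver is moved more than 30 mm (distance of any of loose_wheel, reel, screwdriver from where it was at the start of the episode above 0.03 m).
It also fails if it takes over 72 s, if anything falls off the work surface, if the arm or the gripper's body presses on something with over 40 N, if the wrist force passes 120 N, or if a joint passes its speed limit or range.

## Working session

There is one attempt and no reset: what is moved stays moved. The work goes in short steps, Python scripts to look and compute and a tool call to move; the robot and the scene stay as the last step left them, time stands still between calls to the robot, and variables do not carry over. Pictures are saved under pics/ and viewed, at most 10 in all, crops included, and the job is handed in when it is done.

Besides the shell and the picture viewer there is one more tool, called after "Request:" as name([rows], argument=value, ...), one row to a line, values as JSON. apply_moves: Moves the arm, as the interface text tells. Its arguments: {"type":"object","properties":{"series":{"type":"array"},"grip_force":{"type":"number"}},"required":["series"]}

```bash
mkdir -p pics
cat > h.py <<'E'
import numpy as np, cv2
from rig import telemetry, get_image, env
def cam(n):
    d=get_image(n); d['f']=d['frame'].shape[0]/2/np.tan(np.radians(d['vertical_fov'])/2); return d
def R(d): 
    return np.array(d['attitude'],float).reshape(3,3)
def points(d):
    z=d['z_map']; v,u=np.mgrid[:z.shape[0],:z.shape[1]]
    c=np.stack([(u-d['cx'])/d['f']*z,-(v-d['cy'])/d['f']*z,-z],-1)
    P=c@R(d).T+np.array(d['eye']); P[z==0]=np.nan; return P
def save(n,im): cv2.imwrite('pics/'+n,im[...,::-1])
E
python3 - <<'E'
from h import *
for n in ('scene','top'):
    d=cam(n); save(n+'0.png',d['frame']); print({k:v for k,v in d.items() if k not in('frame','z_map')})
    P=points(d); np.save(n+'P.npy',P); np.save(n+'I.npy',d['frame']); print(np.nanmin(P.reshape(-1,3),0),np.nanmax(P.reshape(-1,3),0))
s=telemetry.observe(); print(s,env.pinch_z)
E
```

```text
{'vertical_fov': 43.238381198889414, 'cx': 282.56206545374556, 'cy': 207.56790515648373, 'eye': array([1.18159505, 0.89263331, 0.95900777]), 'attitude': array([[-0.81446736, -0.37561142,  0.44222051],
       [ 0.5801478 , -0.5161042 ,  0.63013092],
       [-0.00845251,  0.76977432,  0.63826017]]), 'f': np.float64(529.8808596825487)}
[-1.56427409 -2.24181116 -0.77551315] [1.24824382 0.7951809  0.60168277]
{'vertical_fov': 52.858912111620704, 'cx': 273.7643207510401, 'cy': 208.1417096144823, 'eye': array([0.38620026, 0.00856382, 0.99462724]), 'attitude': array([[ 0.10685264,  0.97024675, -0.21726424],
       [-0.99426667,  0.10515687, -0.01938612],
       [ 0.0040375 ,  0.21809005,  0.9759203 ]]), 'f': np.float64(422.49673248359915)}
[ 0.07853413 -0.92941281 -0.3882502 ] [1.25289336 1.10621173 0.13266095]
{'time_s': 0.1, 'q': array([ 5.23516077e+01,  2.18393435e+01,  7.43797568e+01, -5.64976241e-04,
        8.38577562e+01, -1.23369903e+01]), 'qvel': array([-0.05211711, -0.14067091, -0.12366709,  0.0361204 ,  0.00277522,
       -0.08716249]), 'joint_efforts': array([ 3.98287171e-03, -4.49224734e+01, -2.31657171e+01, -2.05198307e-04,
        3.68445806e-03, -3.38599932e-06]), 'position': array([0.23499777, 0.49698034, 0.23075662]), 'tool_rot': array([[-9.03997828e-01,  4.27536277e-01, -8.11582041e-04],
       [ 4.27536958e-01,  9.03997239e-01, -1.06807235e-03],
       [ 2.77028247e-04, -1.31251640e-03, -9.99999100e-01]]), 'ft_force': array([-0.34762972,  1.03847098,  0.21449409]), 'wrist_torque': array([-0.01514474, -0.02058058, -0.0270988 ]), 'gripper_force': 0.0, 'grip_width': 0.08536894810650762} 0.0187
```

View pics/scene0.png

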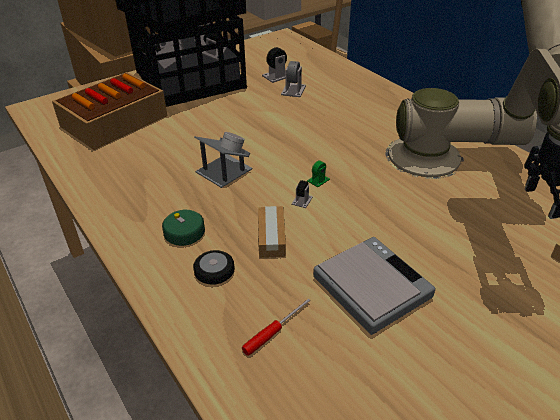

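View pics/top0.png

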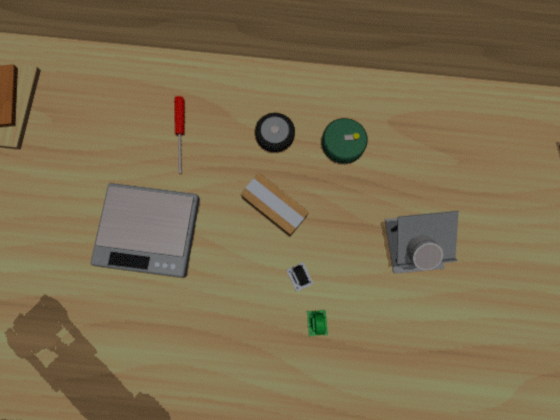

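The top view shows the scale at (147,230), the carton at (275,204), a steel/black caster at (300,277) and a green caster at (317,322). The tin is on the stand at (427,253), the wheel at (275,132), the reel at (345,140) and the screwdriver at (180,130). The scene view has two more casters far back at (275,65) and (293,78). The candidate with a black wheel and steel plate, at about the right size, is top (300,277) / scene (302,193). I'll confirm it in one crop and measure.

```bash
cat > m.py <<'E'
from h import *
def meas(P,name,mask,top=None):
    Q=P[mask]; Q=Q[~np.isnan(Q[:,0])]
    if len(Q)<5: print(name,'few');return
    r=cv2.minAreaRect((Q[:,:2]*1000).astype(np.float32))
    print(name,len(Q),'mean',Q.mean(0).round(4),'zmed',np.median(Q[:,2]).round(4),'rect c',np.round(r[0],1),'size',np.round(r[1],1),'ang',round(r[2],1))
    return Q
E
python3 - <<'E'
from m import *
for n in('top','scene'):
    P=np.load(n+'P.npy'); x,y,z=P[...,0],P[...,1],P[...,2]; I=np.load(n+'I.npy')
    print(n)
    b=(x>.2)&(x<.75)&(abs(y)<.5)
    meas(P,'bench',b&(abs(z)<.01))
    mk=(b&(z>.012)).astype(np.uint8)
    mk=cv2.morphologyEx(mk,cv2.MORPH_OPEN,np.ones((2,2)))
    k,L,S,C=cv2.connectedComponentsWithStats(mk)
    for i in range(1,k):
        if S[i,4]>30:
            m=L==i; t=np.nanpercentile(z[m],97)
            Q=meas(P,f'{i} {C[i].round()} all',m)
            meas(P,f'   top z{t:.4f}',m&(z>t-.006))
d=np.load('topI.npy')[190:350,230:470]; e=np.load('sceneI.npy')[30:220,180:350]
a=cv2.resize(d,None,fx=3.2,fy=3.2,interpolation=cv2.INTER_CUBIC)
save('crop1.png',a[:600,:790])
E
```

```text
top
bench 87074 mean [ 0.4446 -0.0237 -0.    ] zmed -0.0001 rect c [475.   0.] size [ 550. 1000.] ang 0.0
1 [180. 147.] all 34 mean [0.7345 0.2745 0.0097] zmed 0.0137 rect c [734.6 274.4] size [35.3  3.9] ang 9.4
   top z0.0192 18 mean [0.7326 0.2742 0.0158] zmed 0.0155 rect c [732.2 274.1] size [30.5  3.6] ang 6.9
2 [273. 151.] all 51 mean [0.7474 0.0442 0.0167] zmed 0.0174 rect c [747.8  43.9] size [ 5.1 37.1] ang 5.9
   top z0.0268 18 mean [0.747  0.0458 0.0245] zmed 0.0236 rect c [747.   46.4] size [ 2.5 26.6] ang 1.1
3 [343. 158.] all 249 mean [ 0.7412 -0.1255  0.0287] zmed 0.0333 rect c [ 743.4 -130.3] size [18.4 78.6] ang 6.8
   top z0.0421 99 mean [ 0.7429 -0.1245  0.039 ] zmed 0.039 rect c [ 741.1 -127.8] size [16.1 62.5] ang 1.7
6 [275. 205.] all 1995 mean [0.605  0.0259 0.0425] zmed 0.0446 rect c [609.7  25.4] size [150.   74.4] ang 58.3
   top z0.0480 1729 mean [0.6079 0.0268 0.045 ] zmed 0.0449 rect c [608.7  27.3] size [147.4  68.3] ang 56.8
7 [146. 231.] all 7991 mean [0.5129 0.3089 0.0458] zmed 0.0486 rect c [520.2 322.1] size [226.3 200.5] ang 88.6
   top z0.0526 515
[... 1945 characters left out ...]
 c [613.4  31.9] size [150.6  65.2] ang 56.7
6 [201. 218.] all 34 mean [ 0.742  -0.1156  0.0322] zmed 0.0386 rect c [ 738.9 -125.7] size [60.2 15.6] ang 61.4
   top z0.0419 20 mean [ 0.7461 -0.1138  0.04  ] zmed 0.0402 rect c [ 745.6 -114.4] size [34.   8.1] ang 86.6
7 [374. 285.] all 6524 mean [0.5377 0.3374 0.044 ] zmed 0.0483 rect c [509.1 321.4] size [211.8 227.1] ang 88.8
   top z0.0531 3680 mean [0.542  0.3248 0.0503] zmed 0.0503 rect c [523.7 319.8] size [198.1 177.1] ang 88.7
9 [294. 313.] all 54 mean [0.7174 0.2729 0.0075] zmed 0.011 rect c [717.3 272.5] size [59.8  9.4] ang 12.6
   top z0.0176 24 mean [0.7201 0.2757 0.0147] zmed 0.0143 rect c [719.9 275.8] size [53.4  4.2] ang 11.7
```

View pics/crop1.png

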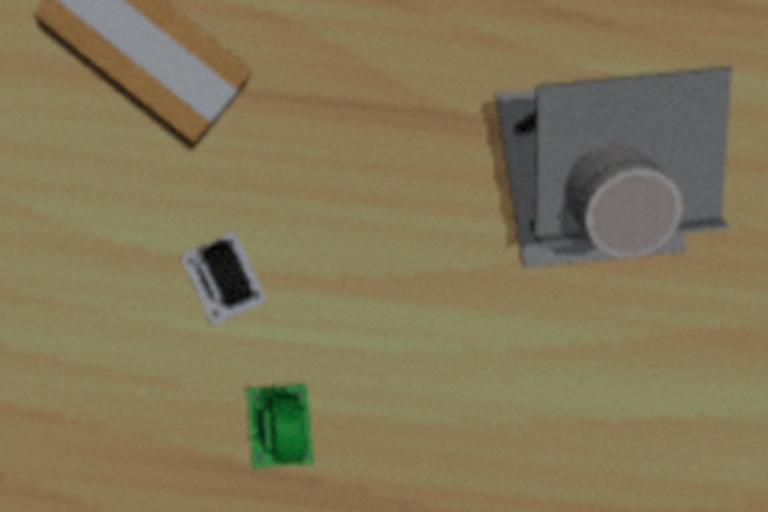

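The crop shows the silver-plated, black-wheeled caster at top (300,277). It is 67 mm tall at (0.45,-0.05), so it fits. The green one at (317,322) is the look-alike, and the two at the back of the scene view are out of reach. Next I'll measure the platform, the stand plane and the tin, and check how well the two views agree.

```bash
cat >> m.py <<'E'
def ray(d,uv,z):
    uv=np.atleast_2d(np.array(uv,float)); c=np.stack([(uv[:,0]-d['cx'])/d['f'],-(uv[:,1]-d['cy'])/d['f'],-np.ones(len(uv))],-1)@R(d).T
    e=np.array(d['eye']); return e+c*((z-e[2])/c[:,2])[:,None]
def rect(d,mask,z,name):
    cs,_=cv2.findContours(mask.astype(np.uint8),cv2.RETR_EXTERNAL,cv2.CHAIN_APPROX_NONE); c=max(cs,key=cv2.contourArea)[:,0]
    r=cv2.minAreaRect((ray(d,c,z)[:,:2]*1000).astype(np.float32)); print(name,'c',np.round(r[0],1),'size',np.round(r[1],1),'ang',round(r[2],1)); return r
E
python3 - <<'E'
from m import *
for n in('top','scene'):
    d=cam(n); P=points(d); x,y,z=P[...,0],P[...,1],P[...,2]; I=d['frame']; H=cv2.cvtColor(cv2.GaussianBlur(I,(3,3),0),cv2.COLOR_RGB2HSV); print(n)
    bx=lambda a,b,c,e:(x>a)&(x<b)&(y>c)&(y<e)
    # platform: colour cluster on scale top
    m=bx(.38,.66,.18,.46)&(z>.04)
    c=I[m].astype(np.float32); k=I[m&(abs(x-.545)<.04)&(abs(y-.32)<.05)].astype(float); mu=np.median(k,0); print('plat colour',mu,'others',np.median(I[m&(x<.48)],0))
    rb=I[...,0].astype(float)-I[...,2]
    pm=m&(rb>(mu[0]-mu[2])*.4)&(np.abs(I.astype(float)-mu).max(-1)<45)
    pm=cv2.morphologyEx(pm.astype(np.uint8),cv2.MORPH_OPEN,np.ones((3,3)))
    rect(d,pm,.05,'platform'); rect(d,m&(z>.045),.05,'scale top')
    cm=bx(.5,.72,-.08,.13)&(z>.041)&(z<.06)
    rect(d,cv2.morphologyEx(cm.astype(np.uint8),cv2.MORPH_OPEN,np.ones((3,3))),.045,'carton')
    # stand plate fit
    s=bx(.45,.7,-.42,-.2)&(z>.05); Q=P[s]; 
    g=np.random.default_rng(0); best=0
    for _ in range(500):
        p=Q[g.choice(len(Q),3,False)]; nn=np.cross(p[1]-p[0],p[2]-p[0]); nn/=np.linalg.norm(nn)+1e-12; nn*=np.sign(nn[2])
        if nn[2]<.75 or nn[2]>.93: continue
        a=abs((Q-p[0])@nn)<.003
        if a.sum()>best: best=a.sum(); A=a
    q=Q[A]; c0=q.mean(0); nn=np.linalg.svd(q-c0)[2][2]; nn*=np.sign(nn[2])
    print('plate n',nn.round(3),'tilt',np.degrees(np.arccos(nn[2])).round(1),'az',np.degrees(np.arctan2(nn[1],nn[0])).round(1),'c',c0.round(3),best)
    hh=(Q-c0)@nn; T=Q[(abs(hh-.042)<.005)]; 
    print('lid pts',len(T),'h',np.median(hh[hh>.03]).round(4))
    ex=np.cross([0,0,1],nn); ex/=np.linalg.norm(ex); ey=np.cross(nn,ex)
    uv=np.stack([(T-c0)@ex,(T-c0)@ey],1)*1000
    (cx,cy),r=cv2.minEnclosingCircle(uv.astype(np.float32)); el=cv2.minAreaRect(uv.astype(np.float32)); print('circ',cx,cy,r,'mean',uv.mean(0),'rect',el)
    L=c0+ex*el[0][0]/1e3+ey*el[0][1]/1e3+nn*.042; print('lid centre',L.round(4),'base',(L-nn*.042).round(4))
E
```

```text
top
plat colour [131. 125. 123.] others [103. 104. 105.]
platform c [536.6 317. ] size [202.1 140. ] ang 88.3
scale top c [534.9 314.7] size [202.7 142.3] ang 88.7
carton c [609.6  28.8] size [150.6  68.4] ang 56.9
plate n [-0.515 -0.109  0.85 ] tilt 31.8 az -168.1 c [ 0.568 -0.309  0.096] 2005
lid pts 676 h 0.0419
circ -15.700313568115234 -34.36381530761719 32.786346435546875 mean [-17.11936896 -33.22666633] rect ((-16.0054988861084, -34.83348846435547), (61.182308197021484, 64.85037231445312), 41.415733337402344)
lid centre [ 0.5137 -0.3041  0.1133] base [ 0.5353 -0.2995  0.0776]
scene
plat colour [134. 124. 121.] others [104. 105. 105.]
platform c [539.1 317.2] size [199.3 139.8] ang 88.6
scale top c [541.  318.7] size [204.3 153.7] ang 87.6
carton c [613.   29.4] size [153.7  67.9] ang 56.6
plate n [-0.501 -0.104  0.859] tilt 30.8 az -168.3 c [ 0.569 -0.299  0.097] 308
lid pts 89 h 0.0395
circ -11.021492958068848 -35.79954147338867 34.469276428222656 mean [-13.58164723 -27.53308119] rect ((-8.116377830505371, -35.06266403198242), (61.23508071899414, 63.89269256591797), 23.72288703918457)
lid centre [ 0.517  -0.3019  0.1152] base [ 0.538  -0.2976  0.0791]
```

Request:
apply_moves([
  [0, 0, 0, 0, 0, 9.8, 1],
  [0, 0, 0, 0, 0, 9.8, 1],
  [0, 0, 0, 0, 0, 9.8, 1],
  [0, 0, 0, 0, 0, 9.8, 1],
  [0, 0, 0, 0, 0, 9.8, 1],
  [0, 0, 0, 0, 0, 9.8, 1],
  [0, 0, 0, 0, 0, 9.8, 1],
  [0, 0, 0, 0, 0, 9.8, 1],
  [0, 0, 0, 0, 0, 9.8, 1],
  [0, 0, 0, 0, 0, 9.5, 1],
], grip_force=40)

```text
time_s: 1.45
position: [0.2351, 0.4971, 0.2311]
tool_rot: [[0.549, 0.836, -0.0], [0.836, -0.549, -0.0], [-0.0, -0.0, -1.0]]
ft_force: [0.1, 0.0, 0.4]
grip_width: 0.0854
gripper_force: 0.0
```

Request:
apply_moves([
  [-15.4, 47.6, 6.75, 0, 0, 0, 1],
  [-15.4, 47.6, 6.75, 0, 0, 0, 1],
  [-15.4, 47.6, 6.75, 0, 0, 0, 1],
  [-15.4, 47.6, 6.75, 0, 0, 0, 1],
  [-15.4, 47.6, 6.75, 0, 0, 0, 1],
  [-15.4, 47.6, 6.75, 0, 0, 0, 1],
  [-15.4, 47.6, 6.75, 0, 0, 0, 1],
  [-15.4, 47.6, 6.75, 0, 0, 0, 1],
  [-15.4, 47.6, 6.75, 0, 0, 0, 1],
  [-15.4, 47.6, 6.75, 0, 0, 0, 1],
  [-15.4, 47.6, 6.75, 0, 0, 0, 1],
  [-15.4, 47.6, 6.75, 0, 0, 0, 1],
])

```text
time_s: 2.95
position: [0.6143, 0.0296, 0.1499]
tool_rot: [[0.545, 0.838, -0.0], [0.838, -0.545, 0.0], [-0.0, -0.0, -1.0]]
ft_force: [0.7, 0.4, 1.0]
grip_width: 0.0853
gripper_force: 0.0
```

Run:
```python
from m import *
d=cam('scene'); save('s2.png',cv2.resize(d['frame'][60:290,170:430],None,fx=2.6,fy=2.6,interpolation=cv2.INTER_CUBIC))
s=telemetry.observe(); print(s['position'],s['time_s'])
P=points(d); z=P[...,2]; m=(abs(P[...,0]-.61)<.1)&(abs(P[...,1]-.03)<.1)&(z>.135)&(z<.175)
meas(P,'tips',m)
```

```text
[0.6170977  0.02470682 0.14854671] 3.0
tips 24 mean [0.6176 0.0391 0.1711] zmed 0.1718 rect c [619.5  37.4] size [ 10.1 109.6] ang 56.8
```

View pics/s2.png

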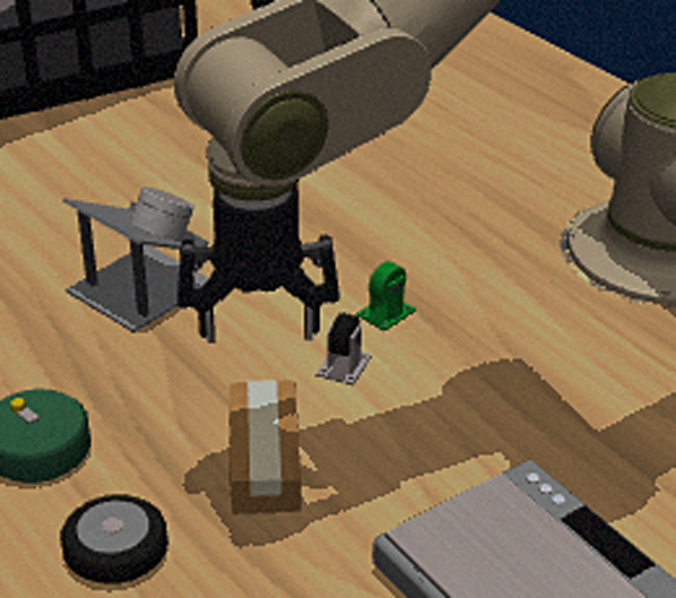

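The gripper is square over the carton at crop (265,440), with a finger either side. The stand, caster and reel are clear. Next I'll descend part-way and settle.

Request:
apply_moves([
  [0, 0, 0, 0, 0, 0, 1],
  [0, 0, 0, 0, 0, 0, 1],
  [0, 0, 25, 0, 0, 0, 1],
  [0, 0, 25, 0, 0, 0, 1],
  [0, 0, 20, 0, 0, 0, 1],
  [0, 0, 10, 0, 0, 0, 1],
  [0, 0, 0, 0, 0, 0, 1],
  [0, 0, 0, 0, 0, 0, 1],
])

```text
time_s: 4.0
position: [0.6138, 0.0312, 0.0713]
tool_rot: [[0.545, 0.839, 0.002], [0.839, -0.545, -0.0], [0.001, 0.001, -1.0]]
ft_force: [1.2, 0.4, 0.1]
grip_width: 0.0853
gripper_force: 0.0
```

Request:
apply_moves([
  [-3, -1, 15, 0, 0, 0, 1],
  [0, 0, 15, 0, 0, 0, 1],
  [0, 0, 15, 0, 0, 0, 1],
  [0, 0, 11, 0, 0, 0, 1],
  [0, 0, 5, 0, 0, 0, 1],
  [0, 0, 0, 0, 0, 0, 1],
  [0, 0, 0, 0, 0, 0, 0],
  [0, 0, 0, 0, 0, 0, 0],
  [0, 0, 0, 0, 0, 0, 0],
  [0, 0, 0, 0, 0, 0, 0],
  [0, 0, 0, 0, 0, 0, 0],
], grip_force=40)

```text
time_s: 5.38
position: [0.6116, 0.0289, 0.0102]
tool_rot: [[0.545, 0.839, 0.002], [0.839, -0.545, -0.0], [0.001, 0.002, -1.0]]
ft_force: [0.0, -1.4, 5.8]
grip_width: 0.0674
gripper_force: 48.0
```

Request:
apply_moves([
  [0, 0, -10, 0, 0, 0, 0],
  [0, 0, -20, 0, 0, 0, 0],
  [0, 0, -20, 0, 0, -6, 0],
  [0, 0, -20, 0, 0, -8, 0],
  [0, 0, -20, 0, 0, -8, 0],
  [0, 0, -10, 0, 0, -6.5, 0],
  [0, 0, 0, 0, 0, -3, 0],
  [0, 0, 0, 0, 0, 0, 0],
  [0, 0, 0, 0, 0, 0, 0],
])

```text
time_s: 6.5
position: [0.6105, 0.0291, 0.1088]
tool_rot: [[0.027, 1.0, -0.001], [1.0, -0.027, 0.0], [0.0, -0.001, -1.0]]
ft_force: [-0.0, -0.5, -7.1]
grip_width: 0.0672
gripper_force: 47.4
```

Request:
apply_moves([
  [15, -4, 0, 0, 0, 0, 0],
  [30, -8.5, 0, 0, 0, 0, 0],
  [40, -11, 0, 0, 0, 0, 0],
  [40, -11, 0, 0, 0, 0, 0],
  [40, -11, 0, 0, 0, 0, 0],
  [40, -11, 0, 0, 0, 0, 0],
  [40, -11, 0, 0, 0, 0, 0],
  [25, -8, 0, 0, 0, 0, 0],
  [16, -5, 0, 0, 0, 0, 0],
  [0, 0, 0, 0, 0, 0, 0],
  [0, 0, 0, 0, 0, 0, 0],
  [0, 0, 0, 0, 0, 0, 0],
])

```text
time_s: 8.0
position: [0.5384, 0.3162, 0.1093]
tool_rot: [[0.028, 1.0, -0.0], [1.0, -0.028, -0.0], [-0.0, -0.0, -1.0]]
ft_force: [0.3, 0.2, -6.0]
grip_width: 0.0672
gripper_force: 47.3
```

Run:
```python
from m import *
print(telemetry.observe()['position'])
for n in('scene','top'):
    d=cam(n); P=points(d); I=d['frame'].astype(int); x,y,z=P[...,0],P[...,1],P[...,2]
    bx=(abs(x-.538)<.09)&(abs(y-.317)<.12)
    save(n[0]+'3.png',d['frame'])
    m=bx&(z>.085)&(z<.16)&((I[...,0]-I[...,2]>25)|(I.min(-1)>125))
    meas(P,n,m); meas(P,n,m&(z>.128))
```

```text
[0.53838576 0.3162329  0.10934081]
scene 1342 mean [0.5524 0.342  0.1316] zmed 0.1405 rect c [539.8 316.4] size [153.7  72.3] ang 88.3
scene 843 mean [0.5461 0.3405 0.1423] zmed 0.1438 rect c [539.5 316.3] size [153.6  71.9] ang 87.9
top 846 mean [0.5344 0.2698 0.1424] zmed 0.1436 rect c [537.1 277.6] size [74.1 71.7] ang 88.2
top 811 mean [0.5348 0.2708 0.1434] zmed 0.1437 rect c [537.  277.6] size [74.1 71.7] ang 88.2
```

The carton is held level at (0.539,0.316) with its underside at 0.099, centred over the platform. Next I'll lower it gently.

Request:
apply_moves([
  [0, 0, 12, 0, 0, 0, 0],
  [0, 0, 14, 0, 0, 0, 0],
  [0, 0, 12, 0, 0, 0, 0],
  [0, 0, 5, 0, 0, 0, 0],
  [0, 0, 2, 0, 0, 0, 0],
  [0, 0, 0, 0, 0, 0, 0],
  [0, 0, 1, 0, 0, 0, 0],
  [0, 0, 1, 0, 0, 0, 0],
  [0, 0, 0, 0, 0, 0, 0],
])

```text
time_s: 9.22
position: [0.538, 0.3171, 0.0623]
tool_rot: [[0.026, 1.0, 0.0], [1.0, -0.026, 0.0], [0.0, 0.0, -1.0]]
ft_force: [0.3, 0.2, -5.9]
grip_width: 0.0674
gripper_force: 47.2
```

Request:
apply_moves([
  [0, 0, 1, 0, 0, 0, 0],
  [0, 0, 0.7, 0, 0, 0, 0],
  [0, 0, 0, 0, 0, 0, 0],
])

```text
time_s: 9.6
position: [0.538, 0.3171, 0.0606]
tool_rot: [[0.026, 1.0, -0.0], [1.0, -0.026, -0.0], [-0.0, -0.0, -1.0]]
ft_force: [0.5, 0.2, -4.9]
grip_width: 0.0673
gripper_force: 47.2
```

Request:
apply_moves([
  [0, 0, 0.7, 0, 0, 0, 0],
  [0, 0, 0, 0, 0, 0, 0],
])

```text
time_s: 9.85
position: [0.5381, 0.3171, 0.0602]
tool_rot: [[0.026, 1.0, 0.0], [1.0, -0.026, 0.0], [0.0, 0.0, -1.0]]
ft_force: [-1.2, -0.3, -2.5]
grip_width: 0.0672
gripper_force: 47.6
```

Request:
apply_moves([
  [0, 0, 0, 0, 0, 0, 1],
  [0, 0, 0, 0, 0, 0, 1],
  [0, 0, 0, 0, 0, 0, 1],
  [0, 0, 0, 0, 0, 0, 1],
  [0, 0, -10, 0, 0, 0, 1],
  [0, 0, -20, 0, 0, 0, 1],
  [0, 0, -30, 0, 0, 0, 1],
  [0, 0, -40, 0, 0, 0, 1],
  [0, 0, -40, 0, 0, 0, 1],
])

```text
time_s: 10.98
position: [0.5379, 0.3171, 0.202]
tool_rot: [[0.026, 1.0, 0.001], [1.0, -0.026, 0.0], [0.0, 0.001, -1.0]]
ft_force: [-0.1, 0.3, -0.0]
grip_width: 0.0856
gripper_force: 0.0
```

```bash
cat > chk.py <<'E'
from m import *
def carton():
    for n in('scene','top'):
        d=cam(n); P=points(d); x,y,z=P[...,0],P[...,1],P[...,2]
        m=(abs(x-.538)<.09)&(abs(y-.317)<.11)&(z>.088)&(z<.102)
        m=cv2.morphologyEx(m.astype(np.uint8),cv2.MORPH_OPEN,np.ones((3,3)))
        meas(P,n,m>0)
E
python3 -c "
from chk import *
carton(); print(telemetry.observe())"
```

```text
scene 1577 mean [0.5418 0.3217 0.095 ] zmed 0.0951 rect c [539.5 316.8] size [155.   73.1] ang 87.1
top 1812 mean [0.5362 0.304  0.0948] zmed 0.0949 rect c [536.  309.5] size [137.   68.4] ang 88.6
{'time_s': 11.075, 'q': array([ 1.96723360e+01,  3.03115962e+01,  6.42795720e+01, -1.06077035e-03,
        8.48601577e+01,  2.11784738e+01]), 'qvel': array([ 9.34634509e-02,  2.67822095e+00,  5.22178042e+00,  9.26047971e-03,
       -3.70658703e+00,  2.73123376e-03]), 'joint_efforts': array([-1.70368259e-01, -5.19265330e+01, -2.33661872e+01, -8.98380677e-03,
        6.15411904e-01,  7.45664966e-05]), 'position': array([0.53952358, 0.31766172, 0.20553732]), 'tool_rot': array([[ 0.02626694,  0.99961424,  0.00902331],
       [ 0.99964904, -0.02629679,  0.00320632],
       [ 0.00344236,  0.00893592, -0.99995415]]), 'ft_force': array([ 0.14526763, -0.36287421,  0.44912868]), 'wrist_torque': array([ 0.00232797, -0.02386024, -0.00878759]), 'gripper_force': 0.0, 'grip_width': 0.08553259265356769}
```

The carton stands at (0.538,0.317) with its top at 0.095, flat and released. Next is the tin.

Request:
apply_moves([
  [-30, -2, 0, 0, 0, 0, 1],
  [-54, -3.3, 0, 0, 0, 0, 1],
  [-54, -3.3, 0, 0, 0, 0, 1],
  [-54, -3.3, 0, 0, 0, 0, 1],
  [-54, -3.3, 0, 0, 0, 0, 1],
  [-54, -3.3, 0, 0, 0, 0, 1],
  [-54, -3.3, 0, 0, 0, 0, 1],
  [-54, -3.3, 0, 0, 0, 0, 1],
  [-54, -3.3, 0, 0, 0, 0, 1],
  [-54, -3.3, 0, 0, 0, 0, 1],
  [-54, -3.3, 0, 0, 0, 0, 1],
  [-58, -3.5, 0, 0, 0, 0, 1],
])

```text
time_s: 12.58
position: [0.4825, -0.3113, 0.2001]
tool_rot: [[0.026, 1.0, 0.0], [1.0, -0.026, 0.0], [0.0, 0.0, -1.0]]
ft_force: [1.3, 0.3, 0.3]
grip_width: 0.0851
gripper_force: 0.0
```

Request:
apply_moves([
  [0, 0, 0, 0, 0, 9.6, 1],
  [0, 0, 0, 0, 0, 9.6, 1],
  [0, 0, 0, 0, 0, 9.6, 1],
  [0, 0, 0, 0, 0, 9.6, 1],
  [0, 0, 0, 0, 0, 9.6, 1],
  [0, 0, 0, 0, 0, 9.6, 1],
  [0, 0, 0, 0, 0, 9.6, 1],
  [0, 0, 0, 0, 0, 9.6, 1],
  [0, 0, 0, 0, 10, 0, 1],
  [0, 0, 0, 0, 10, 0, 1],
  [0, 0, 0, 0, 10, 0, 1],
  [0, 0, 0, 0, 2, 0, 1],
])

```text
time_s: 14.08
position: [0.4816, -0.3099, 0.1995]
tool_rot: [[0.83, 0.2, 0.521], [0.169, -0.98, 0.107], [0.532, -0.001, -0.847]]
ft_force: [0.2, -0.4, -0.7]
grip_width: 0.0856
gripper_force: 0.0
```

Request:
apply_moves([
  [0, 0, 0, 0, 0, 0, 1],
  [0, 0, 0, 0, 0, 0, 1],
])

```text
time_s: 14.32
position: [0.4832, -0.3097, 0.2001]
tool_rot: [[0.831, 0.203, 0.518], [0.173, -0.979, 0.107], [0.529, 0.001, -0.848]]
ft_force: [0.2, -1.0, 0.4]
grip_width: 0.0853
gripper_force: 0.0
```

```bash
cat > tin.py <<'E'
from m import *
a=np.radians(32);b=np.radians(11.8)
n=np.array([-np.sin(a)*np.cos(b),-np.sin(a)*np.sin(b),np.cos(a)]); y=np.array([np.sin(b),-np.cos(b),0]); x=np.cross(y,-n)
Rt=np.stack([x,y,-n],1); base=np.array([.5366,-.2985,.0783])
from scipy.spatial.transform import Rotation as Ro
def go(p,Rg):
    s=telemetry.observe(); Rc=np.array(s['tool_rot']).reshape(3,3)
    print('pos',s['position'].round(4),'shift mm (now axes)',(Rc.T@(p-s['position'])*1000).round(1),'turn',Ro.from_matrix(Rc.T@Rg).as_rotvec(degrees=True).round(1))
E
python3 - <<'E'
from tin import *
go(base+.014*n,Rt)
d=cam('top'); save('t4.png',cv2.resize(d['frame'][170:330,340:520],None,fx=3.5,fy=3.5,interpolation=cv2.INTER_CUBIC))
d=cam('scene'); save('s4.png',cv2.resize(d['frame'][80:240,150:330],None,fx=3.5,fy=3.5,interpolation=cv2.INTER_CUBIC))
E
```

```text
pos [ 0.4832 -0.3097  0.2001] shift mm (now axes) [-1.820e+01 -1.000e-01  1.182e+02] turn [ 0.1  0.  -0.1]
```

Request:
apply_moves([
  [-9, 0, 10, 0, 0, 0, 1],
  [-9, 0, 20, 0, 0, 0, 1],
  [0, 0, 20, 0, 0, 0, 1],
  [0, 0, 10, 0, 0, 0, 1],
  [0, 0, 0, 0, 0, 0, 1],
  [0, 0, 0, 0, 0, 0, 1],
])

```text
time_s: 15.18
position: [0.4992, -0.3066, 0.14]
tool_rot: [[0.83, 0.203, 0.519], [0.172, -0.979, 0.107], [0.53, 0.001, -0.848]]
ft_force: [-0.2, -0.9, -0.4]
grip_width: 0.0857
gripper_force: 0.0
```

Run:
```python
from tin import *
go(base+.014*n,Rt)
d=cam('scene'); t=cam('top'); f=lambda i:cv2.resize(i,None,fx=3.2,fy=3.2,interpolation=cv2.INTER_CUBIC)
save('s5.png',np.hstack([f(d['frame'][80:240,170:290]),f(t['frame'][190:350,360:480])]))
```

```text
pos [ 0.4992 -0.3066  0.14  ] shift mm (now axes) [-0.2 -0.3 58.6] turn [ 0.1 -0.  -0.1]
```

View pics/s5.png

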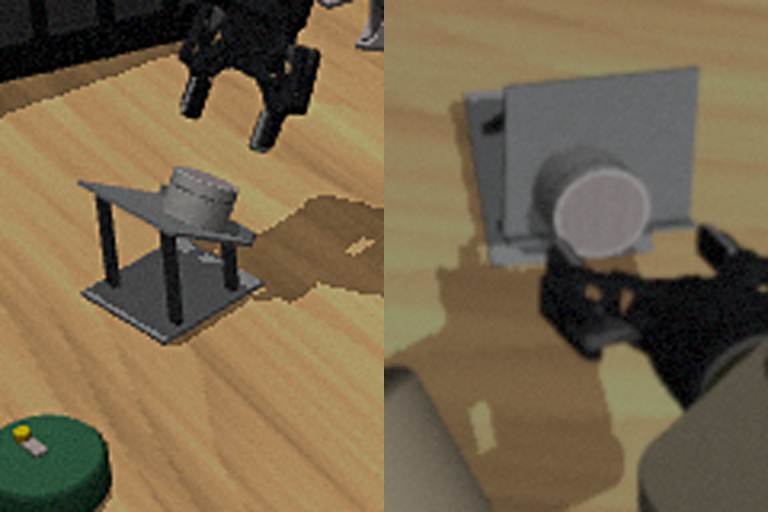

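The left view shows the tilted fingers lined up with the tin at (200,195). In the right view, carrying the tips (565,265) and (715,240) forward along the tool axis straddles the lid at (602,212). I'll descend and close.

Request:
apply_moves([
  [0, 0, 10, 0, 0, 0, 1],
  [0, 0, 15, 0, 0, 0, 1],
  [0, 0, 15, 0, 0, 0, 1],
  [0, 0, 12, 0, 0, 0, 1],
  [0, 0, 8, 0, 0, 0, 1],
  [0, 0, 4, 0, 0, 0, 1],
  [0, 0, 0, 0, 0, 0, 1],
])

```text
time_s: 16.15
position: [0.5324, -0.2995, 0.0852]
tool_rot: [[0.83, 0.203, 0.519], [0.172, -0.979, 0.107], [0.53, -0.0, -0.848]]
ft_force: [-0.0, -0.2, 0.4]
grip_width: 0.0853
gripper_force: 0.0
```

Request:
apply_moves([
  [0, 0, 0, 0, 0, 0, 0],
  [0, 0, 0, 0, 0, 0, 0],
  [0, 0, 0, 0, 0, 0, 0],
  [0, 0, 0, 0, 0, 0, 0],
  [0, 0, 0, 0, 0, 0, 0],
], grip_force=40)

```text
time_s: 16.77
position: [0.5323, -0.3, 0.0859]
tool_rot: [[0.83, 0.202, 0.52], [0.172, -0.979, 0.106], [0.53, 0.001, -0.848]]
ft_force: [-4.8, -1.9, 5.7]
grip_width: 0.062
gripper_force: 43.3
```

Request:
apply_moves([
  [0, 0, -5, 0, 0, 0, 0],
  [0, 0, -10, 0, 0, 0, 0],
  [0, 0, -15, 0, 0, 0, 0],
  [0, 0, -20, 0, 0, 0, 0],
  [0, 0, -20, 0, 0, 0, 0],
  [0, 0, -15, 0, 0, 0, 0],
  [0, 0, 0, 0, 0, 0, 0],
  [0, 0, 0, 0, 0, 0, 0],
])

```text
time_s: 17.77
position: [0.4882, -0.3084, 0.1569]
tool_rot: [[0.831, 0.203, 0.518], [0.171, -0.979, 0.108], [0.53, -0.001, -0.848]]
ft_force: [-0.0, 0.1, -3.5]
grip_width: 0.0621
gripper_force: 44.8
```

Run:
```python
from tin import *
s=telemetry.observe(); Rc=np.array(s['tool_rot']).reshape(3,3); p=s['position']; print(p,s['ft_force'],s['grip_width'])
for nme in('scene','top'):
    d=cam(nme); P=points(d); I=d['frame'].astype(int)
    L=(P-p)@Rc*1000   # tool coords mm
    m=(abs(L[...,0])<60)&(abs(L[...,1])<40)&(L[...,2]>-45)&(L[...,2]<30)&(I.mean(-1)>70)
    Q=L[m]; print(nme,len(Q)); 
    if len(Q): print(np.percentile(Q,[2,10,50,90,98],axis=0).round(1))
    if nme=='scene': fr=d['frame'][60:260,130:330]; 
    else: fr=np.hstack([fr,d['frame'][150:350,330:530]])
save('s6.png',cv2.resize(fr,None,fx=2,fy=2,interpolation=cv2.INTER_CUBIC))
```

```text
[ 0.48815306 -0.30839869  0.15687293] [-0.0471686   0.06031222 -3.50347423] 0.06208058000072678
scene 294
[[ -4.7 -36.2 -35.8]
 [  9.6 -30.2 -32.4]
 [ 24.  -12.9 -14.9]
 [ 32.2  15.4   4.8]
 [ 35.   35.5   8.7]]
top 779
[[-11.8 -28.1 -35.7]
 [ -4.1 -22.8 -34.4]
 [ 16.3  -2.1 -32.1]
 [ 28.9  22.2  -4.6]
 [ 30.2  31.8   5.4]]
```

View pics/s6.png

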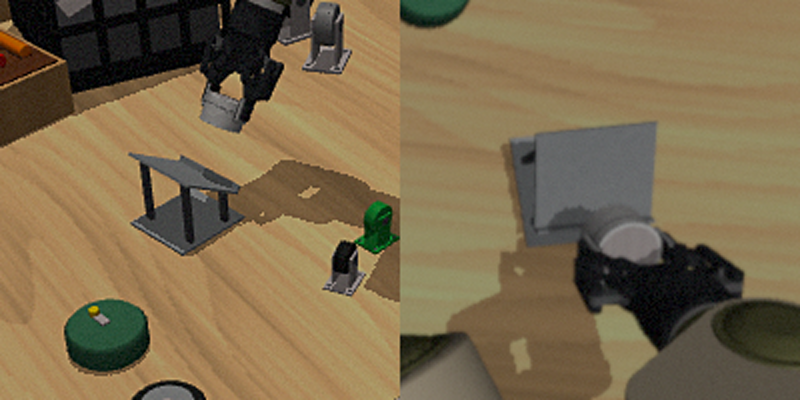

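The tin is held in line with the tool in both views, with its underside about 8.5 mm beyond the TCP. I'll turn it upright and lift it.

Request:
apply_moves([
  [0, 0, 0, 0, -3, 0, 0],
  [0, 0, 0, 0, -8, 0, 0],
  [0, 0, 0, 0, -9, 0, 0],
  [0, 0, 0, 0, -8, 0, 0],
  [0, 0, -5, 0, -4, 0, 0],
  [0, 0, -15, 0, 0, 0, 0],
  [0, 0, -15, 0, 0, 0, 0],
  [0, 0, -10, 0, 0, 0, 0],
  [0, 0, 0, 0, 0, 0, 0],
  [0, 0, 0, 0, 0, 0, 0],
])

```text
time_s: 19.12
position: [0.4876, -0.3086, 0.202]
tool_rot: [[0.979, 0.202, -0.0], [0.202, -0.979, 0.001], [-0.0, -0.001, -1.0]]
ft_force: [-0.3, 0.5, -2.7]
grip_width: 0.0616
gripper_force: 44.8
```

Run:
```python
from tin import *
b=np.radians(11.8); x=np.array([np.cos(b),np.sin(b),0]); y=np.array([np.sin(b),-np.cos(b),0])
go(np.array([.5385,.317,.2]),np.stack([x,y,[0,0,-1]],1))
```

```text
pos [ 0.4876 -0.3086  0.202 ] shift mm (now axes) [ 176.4 -602.4    2.3] turn [-0.   0.  -0.1]
```

Request:
apply_moves([
  [5.5, -18.8, 0, 0, 0, 0, 0],
  [11, -37.65, 0, 0, 0, 0, 0],
  [11, -37.65, 0, 0, 0, 0, 0],
  [11, -37.65, 0, 0, 0, 0, 0],
  [11, -37.65, 0, 0, 0, 0, 0],
  [11, -37.65, 0, 0, 0, 0, 0],
  [11, -37.65, 0, 0, 0, 0, 0],
  [11, -37.65, 0, 0, 0, 0, 0],
  [11, -37.65, 0, 0, 0, 0, 0],
  [11, -37.65, 0, 0, 0, 0, 0],
  [11, -37.65, 0, 0, 0, 0, 0],
  [11, -37.65, 0, 0, 0, 0, 0],
])

```text
time_s: 20.62
position: [0.5232, 0.1431, 0.2021]
tool_rot: [[0.979, 0.203, -0.001], [0.203, -0.979, 0.0], [-0.001, -0.0, -1.0]]
ft_force: [0.0, 0.3, -3.1]
grip_width: 0.0618
gripper_force: 44.8
```

Request:
apply_moves([
  [11, -37.65, 0, 0, 0, 0, 0],
  [11, -37.65, 0, 0, 0, 0, 0],
  [11, -37.65, 0, 0, 0, 0, 0],
  [11, -37.65, 0, 0, 0, 0, 0],
  [5.9, -19, 0, 0, 0, 0, 0],
  [0, 0, 0, 0, 0, 0, 0],
  [0, 0, 10, 0, 0, 0, 0],
  [0, 0, 20, 0, 0, 0, 0],
  [0, 0, 15, 0, 0, 0, 0],
  [0, 0, 5, 0, 0, 0, 0],
  [0, 0, 0, 0, 0, 0, 0],
  [0, 0, 0, 0, 0, 0, 0],
])

```text
time_s: 22.12
position: [0.5389, 0.3171, 0.153]
tool_rot: [[0.979, 0.202, 0.001], [0.202, -0.979, 0.0], [0.001, -0.0, -1.0]]
ft_force: [0.0, 0.2, -3.5]
grip_width: 0.0618
gripper_force: 44.9
```

Run:
```python
from tin import *
s=telemetry.observe(); Rc=np.array(s['tool_rot']).reshape(3,3); p=s['position']; print(p,s['ft_force'],s['time_s'])
for nme in('scene','top'):
    d=cam(nme); P=points(d); I=d['frame'].astype(int); z=P[...,2]
    m=(abs(P[...,0]-p[0])<.09)&(abs(P[...,1]-p[1])<.09)&(z>p[2]-.03)&(z<p[2]+.05)&(I.mean(-1)>70)&(I.max(-1)-I.min(-1)<40)
    print(nme,np.percentile(P[m],[2,50,98],axis=0).round(4).tolist()); meas(P,nme,m)
    for lo,hi in((.025,.05),(-.012,.01)): meas(P,f'{lo}',m&(z>p[2]+lo)&(z<p[2]+hi))
    mc=(abs(P[...,0]-.538)<.09)&(abs(P[...,1]-.317)<.11)&(z>.088)&(z<.102); meas(P,'carton',mc)
    fr=d['frame'][150:350,300:500] if nme=='scene' else np.hstack([fr,d['frame'][130:330,50:250]])
save('s7.png',cv2.resize(fr,None,fx=2,fy=2,interpolation=cv2.INTER_CUBIC))
```

```text
[0.53891972 0.31712804 0.15301252] [ 0.00605101  0.1576984  -3.54447411] 22.125
scene [[0.5196, 0.2889, 0.1464], [0.5505, 0.3258, 0.185], [0.5696, 0.3492, 0.1889]]
scene 572 mean [0.5488 0.3233 0.1787] zmed 0.185 rect c [544.8 314.9] size [74.5 50.7] ang 67.9
0.025 413 mean [0.5455 0.3175 0.1857] zmed 0.1857 rect c [544.9 312.8] size [67.5 52.4] ang 53.5
-0.012 91 mean [0.5566 0.3392 0.1535] zmed 0.1534 rect c [556.8 330.8] size [23.  63.7] ang 31.6
carton 1374 mean [0.5454 0.3274 0.0949] zmed 0.095 rect c [539.7 316.6] size [155.2  71.8] ang 88.0
top [[0.5087, 0.2864, 0.146], [0.5237, 0.2985, 0.1852], [0.5333, 0.3106, 0.1885]]
top 140 mean [0.5227 0.2983 0.183 ] zmed 0.1852 rect c [519.3 298.6] size [27.9 30.7] ang 86.1
0.025 131 mean [0.5229 0.2986 0.1854] zmed 0.1854 rect c [523.2 295.6] size [24.8 27.9] ang 15.7
-0.012 9 mean [0.5196 0.2931 0.1471] zmed 0.1472 rect c [516.2 297.3] size [ 7.1 38.8] ang 44.9
carton 975 mean [0.5305 0.2758 0.0947] zmed 0.0948 rect c [535.4 289. ] size [95.6 68.4] ang 88.3
```

View pics/s7.png

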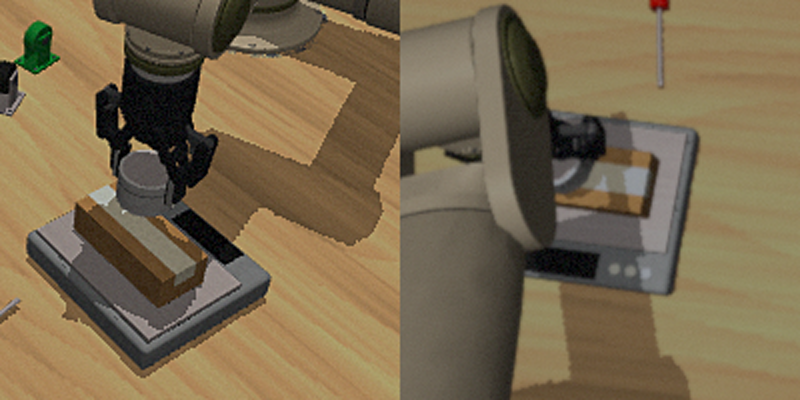

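The tin is upright over the carton at left (145,180), with its lid at 0.1856, so its underside is at 0.1436, and it's centred to within a few mm. I'll lower it.

Request:
apply_moves([
  [0, 0, 12, 0, 0, 0, 0],
  [0, 0, 14, 0, 0, 0, 0],
  [0, 0, 12, 0, 0, 0, 0],
  [0, 0, 6, 0, 0, 0, 0],
  [0, 0, 1.5, 0, 0, 0, 0],
  [0, 0, 0, 0, 0, 0, 0],
  [0, 0, 1, 0, 0, 0, 0],
  [0, 0, 1, 0, 0, 0, 0],
  [0, 0, 0, 0, 0, 0, 0],
])

```text
time_s: 23.35
position: [0.5386, 0.3171, 0.1048]
tool_rot: [[0.979, 0.203, 0.0], [0.203, -0.979, -0.0], [0.0, 0.0, -1.0]]
ft_force: [0.8, 0.1, -3.7]
grip_width: 0.0623
gripper_force: 44.9
```

Request:
apply_moves([
  [0, 0, 0.7, 0, 0, 0, 0],
  [0, 0, 0.7, 0, 0, 0, 0],
  [0, 0, 0, 0, 0, 0, 0],
])

```text
time_s: 23.72
position: [0.5387, 0.3172, 0.1044]
tool_rot: [[0.979, 0.203, 0.001], [0.203, -0.979, 0.0], [0.001, 0.0, -1.0]]
ft_force: [-3.4, -1.2, 5.8]
grip_width: 0.0619
gripper_force: 45.9
```

Request:
apply_moves([
  [0, 0, -0.5, 0, 0, 0, 0],
  [0, 0, 0, 0, 0, 0, 1],
  [0, 0, 0, 0, 0, 0, 1],
  [0, 0, 0, 0, 0, 0, 1],
  [0, 0, 0, 0, 0, 0, 1],
  [0, 0, -8, 0, 0, 0, 1],
  [0, 0, -15, 0, 0, 0, 1],
  [0, 0, -25, 0, 0, 0, 1],
  [0, 0, -35, 0, 0, 0, 1],
  [0, 0, -40, 0, 0, 0, 1],
  [0, 0, 0, 0, 0, 0, 1],
])

```text
time_s: 25.1
position: [0.5396, 0.3176, 0.2315]
tool_rot: [[0.979, 0.203, 0.008], [0.203, -0.979, 0.003], [0.008, -0.001, -1.0]]
ft_force: [0.2, -0.5, -0.5]
grip_width: 0.0858
gripper_force: 0.0
```

```bash
cat > chk2.py <<'E'
from m import *
def tin():
    for nme in('scene','top'):
        d=cam(nme); P=points(d); I=d['frame'].astype(int); z=P[...,2]
        b=(abs(P[...,0]-.538)<.09)&(abs(P[...,1]-.317)<.11)
        t=b&(z>.129)&(z<.145); meas(P,nme+' lid',t); Q=P[t]
        if len(Q)>50:
            c=Q.mean(0); n=np.linalg.svd(Q-c)[2][2]; print(' extents',np.percentile(Q,[1,99],axis=0).round(4).tolist(),'tilt',np.degrees(np.arccos(abs(n[2]))).round(1))
        meas(P,' carton',b&(z>.088)&(z<.102))
        if nme=='scene': f=d['frame']
    print(telemetry.observe()['position'])
E
python3 -c "
from chk2 import *
tin()"
```

```text
scene lid 523 mean [0.5417 0.3204 0.1368] zmed 0.1372 rect c [539.3 318.1] size [64.3 63.5] ang 48.7
 extents [[0.5094, 0.2893, 0.1295], [0.5705, 0.3492, 0.1414]] tilt 2.5
 carton 1032 mean [0.5478 0.3309 0.0948] zmed 0.095 rect c [539.4 317.6] size [153.6  71.8] ang 89.0
top lid 715 mean [0.5339 0.3165 0.1368] zmed 0.137 rect c [533.9 317.4] size [63.4 59.2] ang 85.2
 extents [[0.5056, 0.2865, 0.1307], [0.5621, 0.3469, 0.1403]] tilt 0.6
 carton 1096 mean [0.5337 0.2941 0.0948] zmed 0.0948 rect c [536.1 314. ] size [147.   68.4] ang 88.4
[0.53848439 0.31709817 0.22749279]
```

Tin is level on the carton at about (0.538,0.317). Now the caster.

```bash
python3 - <<'E'
from m import *
for nme in('top','scene'):
    d=cam(nme); P=points(d); I=d['frame']; z=P[...,2]; S=cv2.cvtColor(I,cv2.COLOR_RGB2HSV)[...,1]
    b=(abs(P[...,0]-.453)<.06)&(abs(P[...,1]+.046)<.06)
    pl=b&(z<.012)&(S<70)&(I.mean(-1)>60)
    Q=P[pl]; rr=meas(P,nme+' plate depth',pl)
    if pl.sum()>5:
        vu=np.argwhere(pl)[:,::-1]; X=ray(d,vu,.0035)[:,:2]*1000; r=cv2.minAreaRect(X.astype(np.float32)); print('  plate ray',np.round(r[0],1),np.round(r[1],1),round(r[2],1))
    for lo in (.058,.062): meas(P,f'  z>{lo}',b&(z>lo)&(z<.072))
    w=b&(z>.03)&(I.mean(-1)<60); meas(P,'  black',w)
    ch=b&(z>.015)&(I.mean(-1)>75)&(S<70); meas(P,'  grey up',ch)
    fr=I[160:230,270:340] if nme=='scene' else I[250:305,275:330]
    save('c_'+nme+'.png',cv2.resize(fr,(400,400),interpolation=cv2.INTER_CUBIC))
E
python3 -c "
import cv2,numpy as np
cv2.imwrite('pics/c8.png',np.hstack([cv2.imread('pics/c_scene.png'),cv2.imread('pics/c_top.png')]))"
```

```text
top plate depth 276 mean [ 0.4495 -0.0478  0.0024] zmed 0.0026 rect c [439.4 -53.7] size [89.4 53.5] ang 31.2
  plate ray [439.1 -53.5] [89.  53.4] 31.1
  z>0.058 152 mean [ 0.4507 -0.0477  0.0637] zmed 0.0642 rect c [450.  -48.3] size [37.8 20.9] ang 31.6
  z>0.062 99 mean [ 0.451  -0.047   0.0654] zmed 0.0654 rect c [451.2 -47.4] size [27.4 20. ] ang 28.9
  black 174 mean [ 0.4517 -0.047   0.0621] zmed 0.063 rect c [451.9 -47. ] size [42.1 19.2] ang 32.0
  grey up 63 mean [ 0.4476 -0.0462  0.0492] zmed 0.0514 rect c [447.1 -50.4] size [34.7 30.6] ang 30.2
scene plate depth 121 mean [ 0.4594 -0.0415  0.0037] zmed 0.0038 rect c [455.5 -47.7] size [60. 47.] ang 33.4
  plate ray [454.8 -46.5] [58.2 44.1] 31.0
  z>0.058 60 mean [ 0.4577 -0.0435  0.0638] zmed 0.0642 rect c [454.3 -46.5] size [37.  19.7] ang 28.0
  z>0.062 42 mean [ 0.4565 -0.0442  0.0653] zmed 0.0651 rect c [455.6 -45.3] size [30.7 18.7] ang 31.5
  black 154 mean [ 0.4614 -0.0392  0.0521] zmed 0.0526 rect c [456.6 -43.3] size [43.2 29.1] ang 18.1
  grey up 11 mean [ 0.4537 -0.0378  0.0478] zmed 0.0533 rect c [455.9 -45.7] size [22.7 29.5] ang 37.3
```

View pics/c8.png

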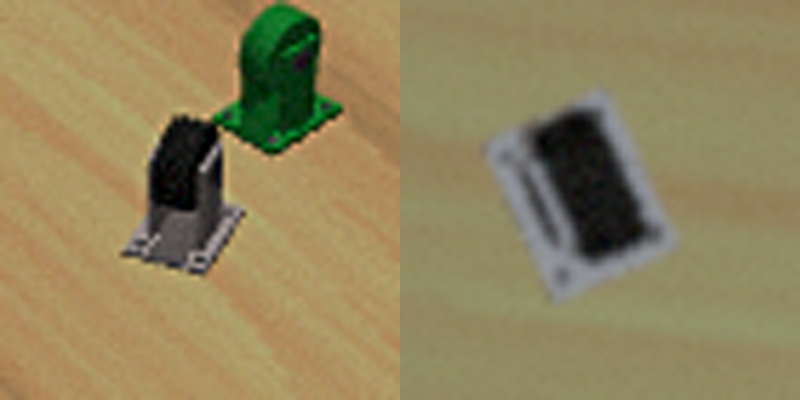

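The caster is at about (0.453,-0.047), x axis at about 30.5°. The silver plate and black wheel show clearly, left (185,195) and right (580,195), and the green one is separate. I'll go over it.

Request:
apply_moves([
  [-8.8, 18.8, 0, 0, 0, 0, 1],
  [-17.5, 37.7, 0, 0, 0, 0, 1],
  [-17.5, 37.7, 0, 0, 0, 0, 1],
  [-17.5, 37.7, 0, 0, 0, 0, 1],
  [-17.5, 37.7, 18, 0, 0, 0, 1],
  [-17.5, 37.7, 18, 0, 0, 0, 1],
  [-17.5, 37.7, 18, 0, 0, 0, 1],
  [-17.5, 37.7, 18, 0, 0, 0, 1],
  [-17.5, 37.7, 18, 0, 0, 0, 1],
  [-8.8, 18.8, 15, 0, 0, 0, 1],
  [0, 0, 0, 0, 0, -9.4, 1],
  [0, 0, 0, 0, 0, -9.4, 1],
])

```text
time_s: 26.8
position: [0.4524, -0.0472, 0.1211]
tool_rot: [[0.859, 0.511, -0.002], [0.511, -0.859, 0.001], [-0.001, -0.002, -1.0]]
ft_force: [-0.3, 1.1, 0.4]
grip_width: 0.0855
gripper_force: 0.0
```

Request:
apply_moves([
  [0, 0, 0, 0, 0, 0, 1],
  [0, 0, 0, 0, 0, 0, 1],
])

```text
time_s: 27.05
position: [0.4528, -0.0468, 0.1216]
tool_rot: [[0.863, 0.505, -0.001], [0.505, -0.863, 0.0], [-0.0, -0.001, -1.0]]
ft_force: [0.0, 0.4, 0.5]
grip_width: 0.0855
gripper_force: 0.0
```

Run:
```python
from tin import *
b=np.radians(30.5); x=np.array([np.cos(b),np.sin(b),0]); y=np.array([np.sin(b),-np.cos(b),0])
go(np.array([.4528,-.047,.016]),np.stack([x,y,[0,0,-1]],1))
```

```text
pos [ 0.4528 -0.0468  0.1216] shift mm (now axes) [ -0.    0.2 105.6] turn [-0.   0.  -0.2]
```

Request:
apply_moves([
  [0, 0, 15, 0, 0, 0, 1],
  [0, 0, 20, 0, 0, 0, 1],
  [0, 0, 20, 0, 0, 0, 1],
  [0, 0, 20, 0, 0, 0, 1],
  [0, 0, 15, 0, 0, 0, 1],
  [0, 0, 10, 0, 0, 0, 1],
  [0, 0, 4, 0, 0, 0, 1],
  [0, 0, 0, 0, 0, 0, 1],
])

```text
time_s: 28.05
position: [0.4531, -0.047, 0.018]
tool_rot: [[0.862, 0.507, 0.0], [0.507, -0.862, -0.0], [0.0, 0.0, -1.0]]
ft_force: [0.1, -0.1, 0.2]
grip_width: 0.0854
gripper_force: 0.0
```

Request:
apply_moves([
  [0, 0, 0, 0, 0, 0, 0],
  [0, 0, 0, 0, 0, 0, 0],
  [0, 0, 0, 0, 0, 0, 0],
  [0, 0, 0, 0, 0, 0, 0],
  [0, 0, 0, 0, 0, 0, 0],
  [0, 0, 0, 0, 0, 0, 0],
  [0, 0, 0, 0, 0, 0, 0],
  [0, 0, 0, 0, 0, 0, 0],
], grip_force=40)

```text
time_s: 29.05
position: [0.4532, -0.047, 0.0182]
tool_rot: [[0.862, 0.507, 0.001], [0.507, -0.862, -0.0], [0.0, 0.001, -1.0]]
ft_force: [-1.6, 0.3, 5.7]
grip_width: 0.0291
gripper_force: 40.4
```

Request:
apply_moves([
  [0, 0, -8, 0, 0, 0, 0],
  [0, 0, -22, 0, 0, 0, 0],
  [0, 0, -35, 0, 0, 0, 0],
  [0, 0, -40, 0, 0, 0, 0],
  [0, 0, -40, 0, 0, 0, 0],
  [0, 0, -30, 0, 0, 0, 0],
  [0, 0, -15, 0, 0, 0, 0],
  [0, 0, 0, 0, 0, 0, 0],
  [0, 0, 0, 0, 0, 0, 0],
])

```text
time_s: 30.18
position: [0.4525, -0.0468, 0.2071]
tool_rot: [[0.862, 0.507, -0.002], [0.507, -0.862, 0.001], [-0.001, -0.001, -1.0]]
ft_force: [0.6, -0.1, -3.2]
grip_width: 0.0295
gripper_force: 40.0
```

Run:
```python
from tin import *
from chk2 import tin
b=np.radians(30.5); x=np.array([np.cos(b),np.sin(b),0]); y=np.array([np.sin(b),-np.cos(b),0])
go(np.array([.538,.3172,.208]),np.stack([x,y,[0,0,-1]],1)); tin()
s=telemetry.observe(); Rc=np.array(s['tool_rot']).reshape(3,3); p=s['position']
d=cam('scene'); P=points(d); I=d['frame']; L=(P-p)@Rc*1000
m=(abs(L[...,0])<45)&(abs(L[...,1])<35)&(L[...,2]>3)&(L[...,2]<40)
Q=L[m]; print(len(Q),np.percentile(Q,[3,50,97],axis=0).round(1).tolist(),s['ft_force'])
pl=m&(L[...,2]>13); r=cv2.minAreaRect(L[pl][:,:2].astype(np.float32)); print(pl.sum(),r)
```

```text
pos [ 0.4525 -0.0468  0.2071] shift mm (now axes) [ 258.4 -270.3   -0.8] turn [-0.1  0.1 -0. ]
scene lid 526 mean [0.5416 0.3203 0.1368] zmed 0.1372 rect c [538.8 317.2] size [65.7 62.6] ang 61.5
 extents [[0.5086, 0.2882, 0.1299], [0.5704, 0.3493, 0.1408]] tilt 2.0
 carton 1030 mean [0.5477 0.3309 0.095 ] zmed 0.095 rect c [540.1 317.1] size [154.1  70.7] ang 89.4
top lid 757 mean [0.5351 0.3162 0.1368] zmed 0.137 rect c [535.6 317.1] size [62.7 62.2] ang 68.7
 extents [[0.5052, 0.2866, 0.13], [0.5655, 0.347, 0.1403]] tilt 0.7
 carton 1304 mean [0.533  0.3088 0.0948] zmed 0.0947 rect c [535.9 316.3] size [150.5  68.1] ang 88.4
[ 0.45258735 -0.04683953  0.20703008]
175 [[-19.5, -21.3, 5.3], [9.7, -0.5, 14.6], [29.5, 19.9, 17.6]] [-0.61083961 -0.33557951 -2.94938812]
136 ((3.4850120544433594, 0.7976531982421875), (45.21037292480469, 54.644710540771484), 89.07278442382812)
```

The caster is level in the grip, with the plate about 18 mm below the TCP and about 2–3 mm off along tool x. The tin hasn't moved. I'll carry the caster over.

Request:
apply_moves([
  [12.8, -13.5, 0, 0, 0, 0, 0],
  [25.6, -27, 0, 0, 0, 0, 0],
  [25.6, -27, 0, 0, 0, 0, 0],
  [25.6, -27, 0, 0, 0, 0, 0],
  [25.6, -27, 0, 0, 0, 0, 0],
  [25.6, -27, 0, 0, 0, 0, 0],
  [25.6, -27, 0, 0, 0, 0, 0],
  [25.6, -27, 0, 0, 0, 0, 0],
  [25.6, -27, 0, 0, 0, 0, 0],
  [25.6, -27, 0, 0, 0, 0, 0],
  [12.8, -13.5, 0, 0, 0, 0, 0],
  [0, 0, 0, 0, 0, 0, 0],
])

```text
time_s: 31.82
position: [0.5364, 0.3164, 0.2067]
tool_rot: [[0.861, 0.509, -0.002], [0.509, -0.861, -0.001], [-0.002, -0.0, -1.0]]
ft_force: [0.3, 0.4, -2.8]
grip_width: 0.0293
gripper_force: 40.0
```

Request:
apply_moves([
  [0, 0, 0, 0, 0, 0, 0],
  [0, 0, 8, 0, 0, 0, 0],
  [0, 0, 12, 0, 0, 0, 0],
  [0, 0, 5, 0, 0, 0, 0],
  [0, 0, 0, 0, 0, 0, 0],
  [0, 0, 0, 0, 0, 0, 0],
])

```text
time_s: 32.58
position: [0.5367, 0.3156, 0.1832]
tool_rot: [[0.862, 0.507, 0.001], [0.507, -0.862, 0.0], [0.001, 0.0, -1.0]]
ft_force: [0.5, -0.7, -3.2]
grip_width: 0.0294
gripper_force: 40.0
```

Run:
```python
from tin import *
s=telemetry.observe(); Rc=np.array(s['tool_rot']).reshape(3,3); p=s['position']; print(p)
d=cam('scene'); t=cam('top'); P=points(d); L=(P-p)@Rc*1000
m=(abs(L[...,0])<45)&(abs(L[...,1])<35)&(L[...,2]>3)&(L[...,2]<25); pl=m&(L[...,2]>13); 
print(L[pl].mean(0).round(1)); r=cv2.minAreaRect(L[pl][:,:2].astype(np.float32)); print(pl.sum(),r,'base z',(p[2]-np.percentile(L[pl][:,2],[50,90])/1000).round(4))
z=P[...,2]; b=(abs(P[...,0]-.538)<.09)&(abs(P[...,1]-.317)<.11); meas(P,'lid',b&(z>.129)&(z<.142)); meas(P,'plate',b&(z>.158)&(z<.172))
f=lambda i:cv2.resize(i,None,fx=3,fy=3,interpolation=cv2.INTER_CUBIC)
save('s9.png',np.hstack([f(d['frame'][170:340,310:440]),f(t['frame'][150:320,60:190])]))
```

```text
[0.53674731 0.31561505 0.18316461]
[11.6 -1.  15.3]
202 ((7.15509033203125, -0.062038421630859375), (43.415164947509766, 44.04026412963867), 89.44281768798828) base z [0.168 0.166]
lid 371 mean [0.5474 0.3264 0.1366] zmed 0.137 rect c [544.3 324.7] size [53.7 63.6] ang 53.4
plate 233 mean [0.5464 0.3224 0.1683] zmed 0.1683 rect c [542.8 319.5] size [44.  43.8] ang 31.2
```

View pics/s9.png

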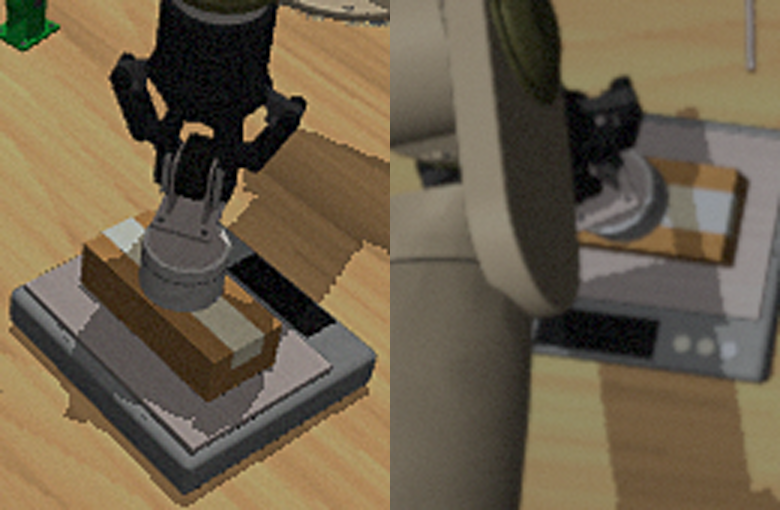

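The caster sits level over the tin, left (190,215), with its centre at about (0.538,0.316) and its plate about 28 mm above the lid. I'll lower it.

Request:
apply_moves([
  [0, 0, 8, 0, 0, 0, 0],
  [0, 0, 10, 0, 0, 0, 0],
  [0, 0, 5, 0, 0, 0, 0],
  [0, 0, 2, 0, 0, 0, 0],
  [0, 0, 0, 0, 0, 0, 0],
  [0, 0, 1, 0, 0, 0, 0],
  [0, 0, 0.7, 0, 0, 0, 0],
  [0, 0, 0, 0, 0, 0, 0],
])

```text
time_s: 33.67
position: [0.5366, 0.3156, 0.1562]
tool_rot: [[0.862, 0.507, -0.0], [0.507, -0.862, 0.0], [-0.0, -0.0, -1.0]]
ft_force: [0.0, -0.7, -3.2]
grip_width: 0.0293
gripper_force: 40.0
```

Request:
apply_moves([
  [0, 0, 0.7, 0, 0, 0, 0],
  [0, 0, 0.5, 0, 0, 0, 0],
  [0, 0, 0, 0, 0, 0, 0],
])

```text
time_s: 34.05
position: [0.5366, 0.3156, 0.1553]
tool_rot: [[0.862, 0.507, 0.0], [0.507, -0.862, 0.0], [0.0, 0.0, -1.0]]
ft_force: [-0.3, -1.6, 0.0]
grip_width: 0.0291
gripper_force: 40.3
```

Request:
apply_moves([
  [0, 0, 0, 0, 0, 0, 1],
  [0, 0, 0, 0, 0, 0, 1],
  [0, 0, 0, 0, 0, 0, 1],
  [0, 0, 0, 0, 0, 0, 1],
  [0, 0, 0, 0, 0, 0, 1],
  [0, 0, 0, 0, 0, 0, 1],
  [0, 0, -10, 0, 0, 0, 1],
  [0, 0, -20, 0, 0, 0, 1],
  [0, 0, -30, 0, 0, 0, 1],
  [0, 0, -40, 0, 0, 0, 1],
  [0, 0, -20, 0, 0, 0, 1],
  [0, 0, 0, 0, 0, 0, 1],
])

```text
time_s: 35.55
position: [0.537, 0.3157, 0.277]
tool_rot: [[0.862, 0.507, 0.004], [0.507, -0.862, 0.001], [0.004, 0.001, -1.0]]
ft_force: [0.3, 0.6, -1.0]
grip_width: 0.0854
gripper_force: 0.0
```

Run:
```python
from m import *
print(telemetry.observe()['position'],telemetry.observe()['ft_force'])
for n in('scene','top'):
    d=cam(n); P=points(d); I=d['frame']; z=P[...,2]; b=(abs(P[...,0]-.538)<.09)&(abs(P[...,1]-.317)<.11)
    for nm,lo,hi in(('wheel top',.196,.208),('plate',.138,.146),('lid',.13,.1385),('carton',.088,.102)): meas(P,n+' '+nm,b&(z>lo)&(z<hi))
    if n=='scene': save('s10.png',cv2.resize(I[150:340,300:450],None,fx=3,fy=3,interpolation=cv2.INTER_CUBIC))
```

```text
[0.53697394 0.31572162 0.2769972 ] [ 0.33279065  0.5555631  -0.99309412]
scene wheel top 102 mean [0.5407 0.3186 0.2013] zmed 0.2013 rect c [541.6 319. ] size [40.9 20.3] ang 33.0
scene plate 285 mean [0.5439 0.3228 0.1405] zmed 0.1405 rect c [542.2 322.6] size [56.8 61.3] ang 55.3
scene lid 173 mean [0.5478 0.3261 0.1359] zmed 0.1365 rect c [541.8 320.9] size [60.4 63.6] ang 45.9
scene carton 1030 mean [0.5477 0.3306 0.0949] zmed 0.0951 rect c [539.7 316.6] size [153.9  72.1] ang 88.2
top wheel top 176 mean [0.5335 0.3138 0.2011] zmed 0.2013 rect c [534.  314.3] size [35.6 20.3] ang 30.4
top plate 292 mean [0.5288 0.3067 0.1405] zmed 0.1403 rect c [531.2 309.2] size [55.9 64.3] ang 65.2
top lid 158 mean [0.5341 0.3084 0.1361] zmed 0.1365 rect c [533.4 314.1] size [57.9 63.5] ang 62.4
top carton 1248 mean [0.5321 0.3055 0.0948] zmed 0.0948 rect c [536.2 316.7] size [151.9  68.5] ang 88.5
```

View pics/s10.png

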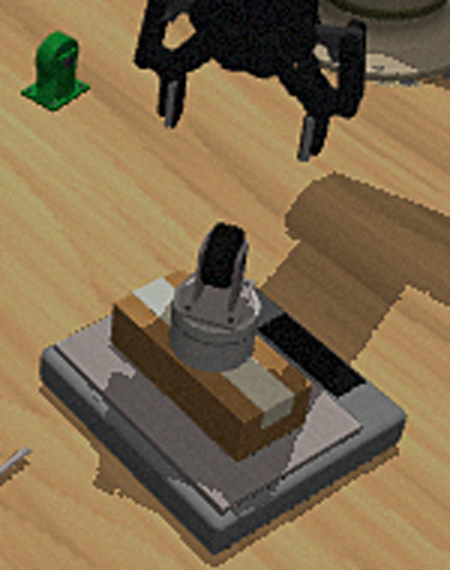

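The picture shows the carton (210,370), tin (215,320) and caster (220,260) stacked level and centred on the platform, with the open gripper well clear above. Both views put all three centres near (0.538,0.317). I'll hand it in.

```bash
python3 -c "
from rig import env
print(env.close_job())"
```

```text
the job is handed in; nothing more can be done
None
```

The carton, tin and caster are stacked level and centred on the scale's platform, all three released with the gripper clear, and the job is handed in at about 36 s; the hand-in returned no verdict.

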